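# Close up the laboratory filter press

### The arm

A 6-joint arm with a two-finger parallel gripper is mounted at the origin on the work surface. World frame = base frame: x ahead of the robot, y to its left, z up, the work surface at z = 0. Lengths are in m, angles in degrees, forces in N, time in s.
With the tool pointing down it reaches from about 0.35 to 0.875 m from the base axis. Payload 4.2 kg.
Tool frame: the origin (TCP) lies midway between the tips of the shut fingers; the grasp point (between the pads) lies 19 mm behind it; z points along the fingers, y is the line along which they close (so a half turn about z gives the same grasp; the last joint's range is limited). The gripper opens to 87 mm and grips with 3 to 60 N. Pads are 19 mm wide; open, the fingers measure 117 mm over their backs; the gripper's body (75 mm by 190 mm) begins 51 mm behind the grasp point.
Start: joints at [-48.552, 22.042, 0.453, 0, -68.411, -14.817], TCP at [0.28, -0.559, 0.223] pointing down, gripper open.
Joint ranges: [-179.83, 179.83], [-69.29, 118.12], [-61.27, 80.66], [-181.25, 117.63], [-171.15, -9.14], [-177.46, 177.46]. Speed limits (degrees/s): [159.86, 159.86, 180, 180, 180, 180].

### API

Orientations are given as a 3x3 rotation matrix whose columns are the frame's x, y, z axes.
In Python, from station import sense, capture, finish_job, silhouettes, landmark_of gives the robot as it stands.
- The arm moves only by the tool step_arm, never from a script. Its arguments are lists of equal length, an entry for each row: "linear": the shift along the tool's x, y, z in mm, a list of three; "delta_rot": the turn, a rotation vector about the tool's x, y, z in rad, a list of three; "grip": the finger opening in mm, from 0 to 87. A call has 1 to 10 rows; each row shifts and turns the commanded pose from where the row before left it, along the tool's axes as they then stand; what a row does not reach is not made up. A row lasts 1/8 s, in which the tool goes at most 62.5 mm and 10.7 degrees, less where a joint would pass 70% of its speed; a pose out of reach is approached as far as the arm can. A call with a gripper value outside its range is refused whole. The fingers move at their own pace and stop on an object; the grip force is fixed at half the most. Time passes only in rows, so rows that do not move let the fingers close. It gives the time, the measured TCP pose, the force, the opening and the grip force at its end, in the units of the state.
- sense(): the state, without advancing time (a new reading comes with each control period).
- capture(name): name is "scene" or "top"; returns a dict with "img" (480x640x3 uint8, red, green, blue), "fx", "fy", "cx", "cy" (pixels), "world_to_cam" (4x4, takes a point from world to camera coordinates). Camera axes: x right, y up, looking along -z (the intrinsics and any distortion apply to the point x, -y, -z); pixel columns grow to the right and rows downward; lengths in m; the calibration is good to about 2 mm. A picture is of the moment at which its call begins. There is no depth.
- finish_job(): hands the job in; it is judged then, once.
Trained networks look in the newest picture that a camera, given by its name, has taken for a name from the list of things; names that differ only in an ending like _2 or _b are one class to them, and where a whole thing is asked for, a point or a joint stands for the part that bears it (a point fixed in the world has none). Each returns a list of dicts, best first, with "score" (0 to 1); they miss things now and then, are a little off and sometimes report something else, mostly with a low value. They report only what shows in the picture. A call takes as long as a camera call. They do not tell look-alikes from the thing itself.
- silhouettes(camera, label): "mask" (480x640 bool, what is visible of it) and "point" ([column, row] in pixels, amid what is visible of it).
- landmark_of(camera, label): "point" ([column, row] in pixels: a listed point, or the origin of a listed thing).
The state is a dict: "time_s": time; "joints": joint angles; "joint_velocities": joint speeds; "effort": joint torques, N m; "tcp_pos": TCP position; "ee_rot": TCP orientation; "wrist_force": force on the tool from outside, world axes, zero at the start; "moment": the same for the moment, N m; "gripper_width": opening from 0.0 (shut) to 1.0 (fully open); "gripper_force": force on a finger pad.
Only numpy, scipy, OpenCV 4.12 (cv2) and the standard library are available. Lean on these libraries where they do the work, as an engineer would, in place of code of your own. Each camera call takes 0.05 s, during which the arm holds its last target. There are 200 camera calls.

### The job

Free the moving head of the little filter press by pressing its sprung release lever down until the detent holds it. Then take the washed frame from the drain rack, hang it squarely by its lugs on the two side bars in the only gap wide enough for it, and push the moving head along until the whole pack is closed up flush against the fixed head. Finish while still holding the moving head firmly pushed shut (a colleague will then wind up the screw), and do not disturb the glassware and other things standing about.

Things in the scene. Friction and masses are not known exactly. Their poses are not given: they have to be found in the camera images.
- press: Bench-top plate-and-frame filter press, fixed. Origin on the bench, +y along the machine to the fixed head. Two flat side bars run along y at x = -76 and +76 mm (140 mm clear between them), tops 125 mm up. Tail yoke at y = -293 to -321 mm, 140 mm high; the screw, wound back, ends at y = -230 mm, 85 mm up, radius 16. From the fixed head hang frame_b and plate_a (either first), plate_b, frame_c.
- fixed_face (a point): Middle of the fixed head's pressing face, at press y = +130 mm, 85 mm up. The fixed head is 190 mm wide and 156 mm high. A full closed pack alternates frame, plate, frame, plate, frame (124 mm in all) from this face to the moving head; frame_a is the missing one. Plates and frames slide along the bars with 1 to 2 N each.
- moving_head (a joint): Slide of the moving head along the press's +y (m). Its pressing face lies at press y = -0.072 + this value. Starts at 0 to 0.014; the full pack is closed flush at 0.078. A spring brake grips the bar until the release lever is down; freed, it slides with 1.5 N plus drag.
- pressure_plate: The moving head's painted plate: 132 mm wide (x), 22 mm thick, from 35 to 175 mm above the bench, with shoes on both bars. Origin at bench level below its pressing face, axes as the press. Its back, at y = -22 mm, is flat and free above 105 mm for 60 mm either side of the middle (a screw socket sticks out 10 mm at 85 mm height).
- push_point (a point): Point in the middle of the flat back of the moving head's plate, 150 mm above the bench; push here towards the press's +y. The hung frames' handles, just in front of the plate, reach 200 mm above the bench.
- release (a joint): Angle of the brake release lever (rad): about 0 with the brake on, grows as the pad is pressed down. Sprung: about 3 N on the pad starts it and 6 N takes it right down. Its detent, a bevelled spring bolt, snaps over the lever's pin at 0.33; the stop is at 0.40. Let go after that it comes back only to about 0.32 and stays; let go earlier it springs up again.
- lever_pad (a point): Middle of the top of the lever's steel thumb pad (30 mm across the press, 32 mm along it). At rest at press x = -76 mm, 167 mm to the -y side of the moving head's face, 180 mm up. Pressed to the stop it goes down 46 mm, turning about a pivot parallel to the press's x, 112 mm towards +y from it and 30 mm lower.
- rack: Grey drain rack, 210 x 130 x 16 mm tray with upright steel pins to 73 mm height; the washed frame stands upright between the pins, its origin about 21 mm to the -y side of the rack's middle, on a floor 10 mm up. Origin on the bench.
- frame_a: Washed frame to be fitted: white plastic square ring 132 mm wide (x), 120 high (z), 32 thick (y). Origin: centre of the underside. Lugs on both sides out to 87 mm from the middle, undersides 90 mm up. Bail handle on top: two legs, 46 mm over their outer sides (x), 14 thick (y), from 120 to 165 mm above the origin. 0.24 kg. Hung on the bars its origin is 35 mm above the bench; either way round.
- frame_b: A frame like frame_a, already hanging in the press. Same origin and axes, its y along the press's y.
- frame_c: A frame like frame_a, hanging in the press next to the moving head.
- plate_a: White ribbed solid plate, 132 mm wide (x), 120 high, only 14 thick (y), lugs like the frames', no handle. Hangs next to frame_b. Origin: centre of the underside. frame_a belongs on the side of plate_a where frame_b is not: that gap is 34 to 42 mm wide, every other gap is under 32 mm.
- plate_b: A plate like plate_a, hanging between frame_c and the pair frame_b, plate_a.
- beaker: Glass beaker, 80 mm across, 85 mm high, at the far side of the press. Leave it.
- flask: Glass conical flask, 76 mm across, 109 mm high, at the near side of the press. Leave it.
- amber: Amber reagent bottle, 72 mm across, 140 mm high. Leave it.
- wash_bottle: White wash bottle, 62 mm across, 150 mm high. Leave it.
- bulb: Red pipette bulb standing on its base, 52 mm across, 64 mm high. Leave it.
- scrub_brush: Brush lying on the bench. Leave it.
- jar: Glass jar with white cap, 60 mm across, 75 mm high. Leave it.
Mind the look-alikes: they are no part of the job. What is shaped like the frame_b but orange is not meant.

How it is judged:
By the outcome, as a careful person would: the job done as asked, in the order asked, and still so for the second after the job is handed in, while the arm keeps its last pose, push and grip.
It also fails if it takes over 70 s, if anything falls off the work surface, if the arm or the gripper's body presses on something with over 40 N, if the wrist force passes 120 N, or if a joint passes its speed limit or range.

## Working session

There is one attempt and no reset: what is moved stays moved. The work goes in short steps, Python scripts to look and compute and a tool call to move; the robot and the scene stay as the last step left them, time stands still between calls to the robot, and variables do not carry over. Pictures are saved under pics/ and viewed, at most 10 in all, crops included, and the job is handed in when it is done.

Besides the shell and the picture viewer there is one more tool, called after ">>>" by a JSON object that holds its "name" and its "arguments", one argument or row to a line. step_arm: Moves the arm, as the interface text tells. Its arguments: {"type":"object","properties":{"linear":{"type":"array"},"delta_rot":{"type":"array"},"grip":{"type":"array"}},"required":["linear","delta_rot","grip"]}

```bash
mkdir -p pics; cat > h.py <<'E'
import numpy as np, cv2
from station import sense, capture, finish_job, silhouettes, landmark_of
def ray(c,uv):
    W=np.array(c["world_to_cam"]);R=W[:3,:3];t=W[:3,3]
    d=R.T@np.array([(uv[0]-c["cx"])/c["fx"],-(uv[1]-c["cy"])/c["fy"],-1.]);return -R.T@t,d
def atz(c,uv,z):
    o,d=ray(c,uv);return o+d*(z-o[2])/d[2]
def proj(c,p):
    W=np.array(c["world_to_cam"]);q=W[:3,:3]@np.array(p)+W[:3,3]
    return np.array([c["cx"]-c["fx"]*q[0]/q[2],c["cy"]+c["fy"]*q[1]/q[2]])
def tri(c1,u1,c2,u2):
    o,d=ray(c1,u1);p,e=ray(c2,u2);s=np.linalg.lstsq(np.c_[d,-e],p-o,rcond=None)[0]
    a=o+d*s[0];b=p+e*s[1];return (a+b)/2,np.linalg.norm(a-b)
E
python3 - <<'E'
from h import *
C={n:capture(n) for n in("scene","top")}
for n in C:
    cv2.imwrite(f"pics/{n}1.png",C[n]["img"][:,:,::-1])
    print(n,{k:v for k,v in C[n].items() if k!="img"})
    for l in ["press","fixed_face","push_point","lever_pad","rack","frame_a","pressure_plate","plate_a"]:
        print(l,[(round(r["score"],2),np.round(r["point"],1).tolist()) for r in landmark_of(n,l)])
print(sense())
E
```

```text
scene {'fx': 475.22581624748136, 'fy': 475.22581624748136, 'cx': 317.7673364023171, 'cy': 235.45989651118396, 'world_to_cam': array([[ 0.10309254,  0.99464193, -0.00770474, -0.16097723],
       [-0.68814525,  0.07691361,  0.72148486,  0.25311044],
       [ 0.7182117 , -0.06907772,  0.69238734, -1.71363403],
       [ 0.        ,  0.        ,  0.        ,  1.        ]])}
press [(0.56, [256.1, 290.1])]
fixed_face [(0.93, [297.8, 271.3])]
push_point [(0.64, [215.8, 247.9])]
lever_pad [(0.71, [166.1, 217.6]), (0.55, [283.3, 281.3])]
rack [(0.76, [406.7, 252.1]), (0.7, [284.7, 285.4])]
frame_a [(0.76, [271.9, 281.4]), (0.67, [236.9, 281.7]), (0.63, [190.8, 209.3]), (0.58, [400.2, 248.6])]
pressure_plate [(0.56, [232.6, 287.2])]
plate_a [(0.97, [282.7, 281.8]), (0.77, [254.3, 283.1])]
top {'fx': 614.4700165306177, 'fy': 614.4700165306177, 'cx': 305.5626066243122, 'cy': 250.17712670630908, 'world_to_cam': array([[ 0.00921549, -0.99993703,  0.00640409,  0.09461003],
       [ 0.99143749,  0.00997103,  0.1302009 , -0.51452519],
       [-0.13025655,  0.00514939,  0.99146695, -1.36138932],
      
[... 709 characters left out ...]
697e+01, -1.48169167e+01]), 'joint_velocities': array([-0.04310195, -0.00809561,  0.05496562, -0.01450101,  0.01005586,
        0.01485607]), 'effort': array([ 1.08077288e-04, -3.90456998e+01,  1.87622166e+01,  4.22418237e+00,
        1.56331295e-02, -2.35425478e-05]), 'tcp_pos': array([ 0.28017675, -0.55867113,  0.22257084]), 'ee_rot': array([[-8.93915656e-01, -4.48235204e-01,  4.56738346e-05],
       [-4.48235205e-01,  8.93915656e-01, -3.06626715e-05],
       [-2.70844670e-05, -4.78824627e-05, -9.99999998e-01]]), 'wrist_force': array([ 0.02781049,  0.32618486, -0.25339041]), 'moment': array([-0.02439289,  0.00754713,  0.02219631]), 'gripper_force': 0.0, 'gripper_width': 0.9993112124186151}
```

View pics/scene1.png

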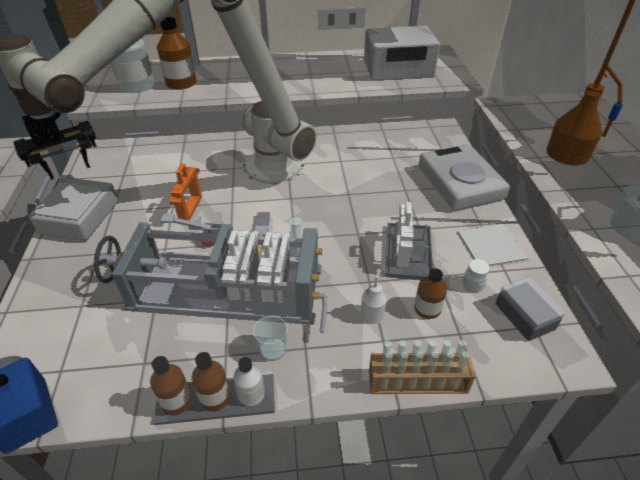

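View pics/top1.png

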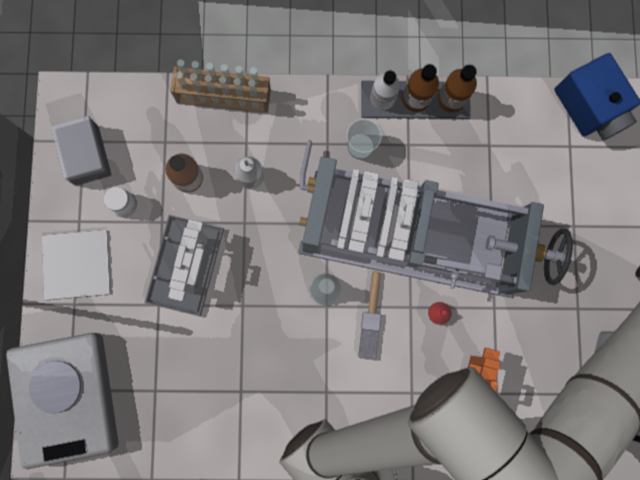

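The top view shows the press with its fixed head on the left (about 318,208), its tail on the right (about 530,250), and the rack with the frame at about (188,262). I'll zoom in on both cameras next.

```bash
python3 - <<'E'
import cv2
a=cv2.imread("pics/top1.png")[145:305,290:560]; b=cv2.imread("pics/scene1.png")[200:330,85:345]
a=cv2.resize(a,(800,474),interpolation=3);cv2.imwrite("pics/topz.png",a)
b=cv2.resize(b,(800,400),interpolation=3);cv2.imwrite("pics/scz.png",b)
E
```

```text
(no output)
```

View pics/topz.png

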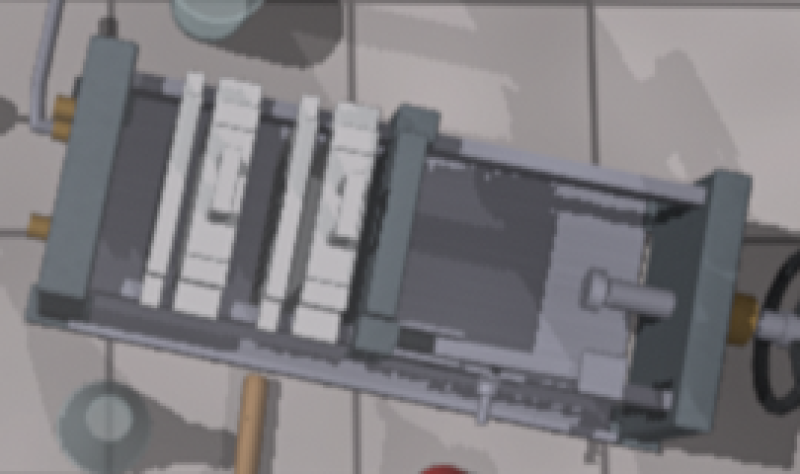

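View pics/scz.png

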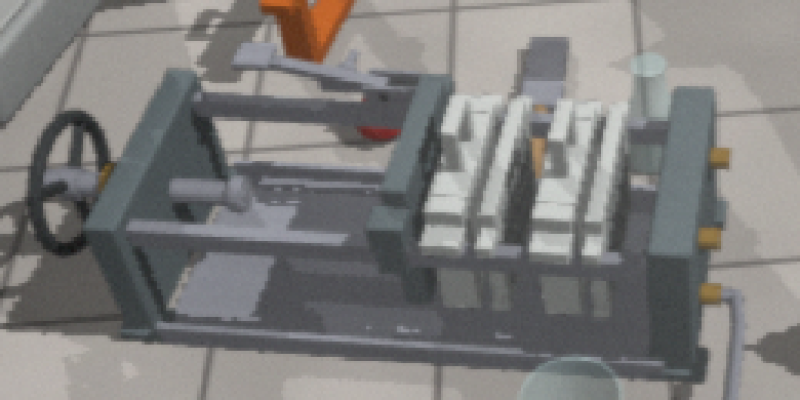

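```bash
cat > fit.py <<'E'
from h import *
from scipy.optimize import least_squares
C={n:capture(n) for n in("scene","top")}
T=lambda u,v:("top",290+u*270/800,145+v*160/474)
S=lambda u,v:("scene",85+u*.325,200+v*.325)
# obs: (pixel, fn(w,q)->press pt)
O=[(T(136,42),lambda w,q:(.095,.130,.156)),(T(85,299),lambda w,q:(-.095,.130,.156)),
(T(712,172),lambda w,q:(w,-.293,.14)),(T(676,430),lambda w,q:(-w,-.293,.14)),(T(750,176),lambda w,q:(w,-.321,.14)),(T(710,432),lambda w,q:(-w,-.321,.14)),
(S(672,90),lambda w,q:(-.095,.13,.156)),(S(652,250),lambda w,q:(.095,.13,.156)),
(S(168,70),lambda w,q:(-w,-.321,.14)),(S(195,72),lambda w,q:(-w,-.293,.14)),(S(90,230),lambda w,q:(w,-.321,.14)),(S(128,230),lambda w,q:(w,-.293,.14)),
(("scene",166.1,217.6),lambda w,q:(-.076,-.072+q-.167,.18)),(("top",494.5,269),lambda w,q:(-.076,-.072+q-.167,.18)),
(("scene",297.8,271.3),lambda w,q:(0,.13,.085)),(("top",326.1,207.1),lambda w,q:(0,.13,.085))]
def Rz(a):return np.array([[np.cos(a),-np.sin(a),0],[np.sin(a),np.cos(a),0],[0,0,1]])
def f(p):
    return np.concatenate([proj(C[o[0]],Rz(p[2])@np.array(g(p[3],p[4]))+[p[0],p[1],0])-o[1:] for o,g in O])
r=least_squares(f,[.55,-.05,-.19,.09,.007],loss="soft_l1")
p=r.x;print(p,np.degrees(p[2]));print(np.round(f(p).reshape(-1,2),1).tolist())
np.save("press.npy",p)
print("pad",Rz(p[2])@[-.076,-.239+p[4],.18]+[p[0],p[1],0])
print("pad tri",tri(C["scene"],(166.1,217.6),C["top"],(494.5,269)))
print("push",Rz(p[2])@[0,-.094+p[4],.15]+[p[0],p[1],0])
print("face tri",tri(C["scene"],(297.8,271.3),C["top"],(326.1,207.1)))
# frame_a, rack
print("fa",tri(C["scene"],(400.2,248.6),C["top"],(193.9,264.9)),atz(C["scene"],(400.2,248.6),.01),atz(C["top"],(193.9,264.9),.01))
print("rack",atz(C["scene"],(406.7,252.1),0),atz(C["top"],(184.1,265.9),0))
for n in C:
    for l in ["rack","frame_a","press"]:
        for s in silhouettes(n,l):
            ys,xs=np.nonzero(s["mask"]);print(n,l,round(s["score"],2),s["point"],xs.min(),xs.max(),ys.min(),ys.max())
a=cv2.imread("pics/top1.png")[205:325,135:265]; b=cv2.imread("pics/scene1.png")[195:290,360:455]
cv2.imwrite("pics/rz.png",np.hstack([cv2.resize(a,(433,400),interpolation=3),cv2.resize(b,(367,400),interpolation=3)][:2])[:,:800])
E
python3 fit.py
```

```text
[ 0.57432466 -0.07108313 -0.19481238  0.09287033  0.0087501 ] -11.161927002667172
[[-0.0, -0.4], [-0.8, 0.2], [0.4, -1.6], [-1.4, -3.1], [0.6, -0.3], [0.4, -1.0], [0.8, -2.6], [-1.8, 0.5], [-0.6, -0.6], [0.7, -0.7], [-2.8, -1.4], [-4.0, -0.7], [0.1, -0.5], [-0.1, 2.2], [3.1, 0.4], [-0.5, 1.6]]
pad [ 0.45518993 -0.28226536  0.18      ]
pad tri (array([ 0.45950818, -0.28180629,  0.18201841]), np.float64(0.00031068155834273857))
push [ 0.55782177 -0.15472044  0.15      ]
face tri (array([0.6018759 , 0.05207136, 0.08998375]), np.float64(0.00707940959482022))
fa (array([0.47925541, 0.35412041, 0.01562515]), np.float64(0.0012404802885210891)) [0.47390622 0.35536645 0.01      ] [0.47994993 0.35573962 0.01      ]
rack [0.48060565 0.37436566 0.        ] [0.47845273 0.38008194 0.        ]
scene rack 0.61 [413.7, 256.7] 384 432 222 280
scene rack 0.47 [260.9, 225.4] 255 269 212 253
scene frame_a 0.98 [403.9, 234.3] 396 412 202 266
scene frame_a 0.73 [183.1, 191.6] 169 202 164 220
scene frame_a 0.7 [269.4, 265.5] 257 279 232 301
scene frame_a 0.66 [230.2, 263.3] 222 247 231 299
scene frame_a 0.64 [214.3, 241.9] 160 232 214 298
scene press 0.6 [199.7, 278.6] 93 326 214 332
top rack 0.75 [173.9, 268.0] 144 222 216 316
top rack 0.62 [446.5, 239.1] 298 573 141 297
top rack 0.48 [439.4, 315.6] 428 451 302 324
top frame_a 0.74 [401.5, 220.8] 385 417 180 261
top frame_a 0.72 [189.9, 262.2] 169 206 221 301
top frame_a 0.72 [363.0, 212.1] 349 377 172 252
top frame_a 0.66 [489.4, 363.7] 468 498 348 390
top press 0.94 [446.9, 238.3] 298 572 142 297
top press 0.46 [181.7, 173.8] 165 202 154 192
```

View pics/rz.png

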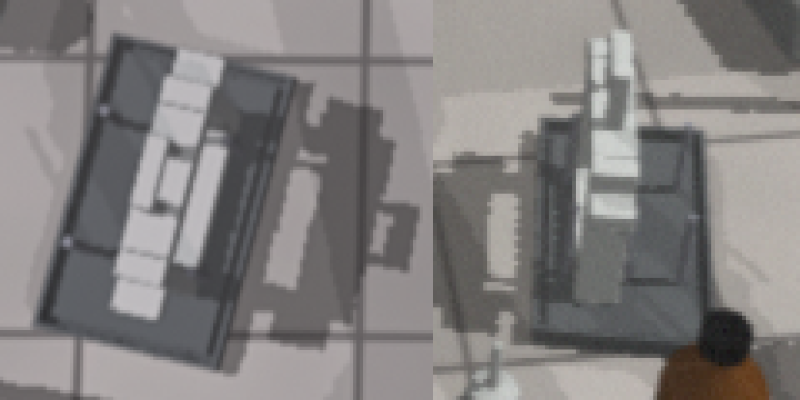

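The crop shows the frame upright in the rack, with its handle bar at about (150,170) in the left half. The fit agrees with the given sizes: pad height 182 mm against the stated 180 mm, and moving head q≈9 mm. Next I'll turn the tool to the press axes and go above the lever pad.

>>> {"name": "step_arm", "arguments": {
  "linear": [
    [0, 0, -4],
    [0, 0, -4],
    [0, 0, -4],
    [0, 0, -4],
    [0, 0, -2]
  ],
  "delta_rot": [
    [0, 0, -0.182],
    [0, 0, -0.182],
    [0, 0, -0.182],
    [0, 0, -0.182],
    [0, 0, -0.182]
  ],
  "grip": [0, 0, 0, 0, 0]
}}

```text
time_s: 1.92
tcp_pos: [0.2802, -0.5588, 0.2408]
ee_rot: [[-0.189, -0.982, 0.0], [-0.982, 0.189, -0.0], [0.0, -0.0, -1.0]]
wrist_force: [0.5, -0.8, -1.1]
gripper_width: 0.514
gripper_force: 0.0
```

>>> {"name": "step_arm", "arguments": {
  "linear": [
    [-51, -20, 0],
    [-51, -20, 0],
    [-51, -20, 0],
    [-51, -20, 0],
    [-51, -20, 0],
    [-51, -19, 0],
    [0, 0, 0],
    [0, 0, 0]
  ],
  "delta_rot": [
    [0, 0, 0],
    [0, 0, 0],
    [0, 0, 0],
    [0, 0, 0],
    [0, 0, 0],
    [0, 0, 0],
    [0, 0, 0],
    [0, 0, 0]
  ],
  "grip": [0, 0, 0, 0, 0, 0, 0, 0]
}}

```text
time_s: 2.92
tcp_pos: [0.4565, -0.2816, 0.2406]
ee_rot: [[-0.194, -0.981, -0.0], [-0.981, 0.194, -0.0], [0.0, 0.0, -1.0]]
wrist_force: [0.6, -1.6, 0.8]
gripper_width: 0.008
gripper_force: 0.0
```

```bash
cat >> h.py <<'E'
def pp(w):
    p=np.load("press.npy");c,s=np.cos(p[2]),np.sin(p[2]);d=np.array(w)-[p[0],p[1],0]
    return np.array([c*d[0]+s*d[1],-s*d[0]+c*d[1],d[2]])
def st():
    s=sense();R=s["ee_rot"]
    print("t",s["time_s"],"press mm",np.round(1e3*pp(s["tcp_pos"]),1),"closing deg",np.round(np.degrees(np.arctan2(R[1,1],R[0,1])),2),"tilt",np.round(R[:2,2],4),"F",np.round(s["wrist_force"],1),"w",s["gripper_width"]*87,s["gripper_force"])
E
cat > fa.py <<'E'
from h import *
from scipy.optimize import least_squares
C={n:capture(n) for n in("scene","top")}
c=C["top"];A=lambda u,v:np.array([135+u*130/433,205+v*120/400])
# tray outer corners (rim z .016)
obs=[(A(112,37),(.105,.065)),(A(298,78),(.105,-.065)),(A(222,370),(-.105,-.065)),(A(38,325),(-.105,.065))]
Rm=lambda a:np.array([[np.cos(a),-np.sin(a)],[np.sin(a),np.cos(a)]])
f=lambda p:np.concatenate([proj(c,np.r_[Rm(p[2])@np.array(q)+p[:2],.016])-o for o,q in obs])
r=least_squares(f,[.48,.37,-.2]);p=r.x;print("rack",p,np.degrees(p[2]),np.round(r.fun,1));print("frame exp",Rm(p[2])@[0,-.021]+p[:2])
o2=[(A(143,135),(.023,.007,.175)),(A(166,138),(.023,-.007,.175)),(A(133,206),(-.023,.007,.175)),(A(156,210),(-.023,-.007,.175))]
L=[(A(178,48),(.087,.016)),(A(223,58),(.087,-.016)),(A(110,307),(-.087,.016)),(A(160,318),(-.087,-.016))]
g=lambda p:np.concatenate([proj(c,np.r_[Rm(p[2])@np.array(q[:2])+p[:2],q[2]])-o for o,q in o2]+[proj(c,np.r_[Rm(p[2])@np.array(q)+p[:2],p[3]])-o for o,q in L])
r=least_squares(g,[.48,.355,-.2,.12]);q=r.x;print("frame",q,np.degrees(q[2]),np.round(r.fun,1).tolist())
print("cam",ray(c,(0,0))[0])
E
python3 -c "
from h import *
st()"; python3 fa.py
```

```text
t 2.925 press mm [ -74.9 -229.4  240.6] closing deg 168.81 tilt [-0.0001 -0.0001] F [ 0.6 -1.6  0.8] w 0.7224975469739373 0.0
rack [ 0.47820681  0.37413504 -0.2180481 ] -12.493235656907743 [ 0.9 -1.1 -0.4 -0.9 -0.   0.7 -0.4  1.2]
frame exp [0.473664   0.35363229]
frame [ 0.47978216  0.35562008 -0.20389923  0.11373902] -11.682565510200778 [1.3, -0.8, 1.0, -0.3, -1.1, -0.2, -1.3, 0.1, -0.6, -0.5, 0.4, -0.3, 0.4, 1.1, 0.1, 1.0]
cam [0.3319178  0.10674475 1.41615827]
```

>>> {"name": "step_arm", "arguments": {
  "linear": [
    [0, 0, 25],
    [0, 0, 25],
    [0, 0, 8],
    [0, 0, 8],
    [0, 0, 8],
    [0, 0, 8],
    [0, 0, 0]
  ],
  "delta_rot": [
    [0, 0, 0],
    [0, 0, 0],
    [0, 0, 0],
    [0, 0, 0],
    [0, 0, 0],
    [0, 0, 0],
    [0, 0, 0]
  ],
  "grip": [0, 0, 0, 0, 0, 0, 0]
}}

```text
time_s: 3.9
tcp_pos: [0.4576, -0.283, 0.161]
ee_rot: [[-0.194, -0.981, 0.004], [-0.981, 0.194, -0.003], [0.002, -0.004, -1.0]]
wrist_force: [-1.7, -1.4, 5.7]
gripper_width: 0.008
gripper_force: 3.2
```

>>> {"name": "step_arm", "arguments": {
  "linear": [
    [0, 0, 6],
    [0, 0, 6],
    [0, 0, 6],
    [0, 0, 0]
  ],
  "delta_rot": [
    [0, 0, 0],
    [0, 0, 0],
    [0, 0, 0],
    [0, 0, 0]
  ],
  "grip": [0, 0, 0, 0]
}}

```text
time_s: 4.4
tcp_pos: [0.4575, -0.282, 0.1406]
ee_rot: [[-0.194, -0.981, 0.002], [-0.981, 0.194, -0.001], [0.0, -0.002, -1.0]]
wrist_force: [1.4, -1.3, 5.0]
gripper_width: 0.006
gripper_force: 2.2
```

>>> {"name": "step_arm", "arguments": {
  "linear": [
    [0, 0, 3],
    [0, 0, 2],
    [0, 0, 0],
    [0, 0, 0]
  ],
  "delta_rot": [
    [0, 0, 0],
    [0, 0, 0],
    [0, 0, 0],
    [0, 0, 0]
  ],
  "grip": [0, 0, 0, 0]
}}

```text
time_s: 4.9
tcp_pos: [0.4576, -0.2819, 0.137]
ee_rot: [[-0.194, -0.981, 0.003], [-0.981, 0.194, -0.001], [0.001, -0.003, -1.0]]
wrist_force: [0.6, -0.3, 10.0]
gripper_width: 0.004
gripper_force: 4.3
```

>>> {"name": "step_arm", "arguments": {
  "linear": [
    [0, 0, 3],
    [0, 0, 0],
    [0, 0, 0]
  ],
  "delta_rot": [
    [0, 0, 0],
    [0, 0, 0],
    [0, 0, 0]
  ],
  "grip": [0, 0, 0]
}}

```text
time_s: 5.28
tcp_pos: [0.4577, -0.2826, 0.1363]
ee_rot: [[-0.193, -0.981, 0.003], [-0.981, 0.193, -0.003], [0.002, -0.004, -1.0]]
wrist_force: [-3.3, 1.7, 20.1]
gripper_width: 0.007
gripper_force: 9.0
```

>>> {"name": "step_arm", "arguments": {
  "linear": [
    [0, 0, -3],
    [0, 0, -4],
    [0, 0, -5],
    [0, 0, -58],
    [0, 0, -60]
  ],
  "delta_rot": [
    [0, 0, 0],
    [0, 0, 0],
    [0, 0, 0],
    [0, 0, 0],
    [0, 0, 0]
  ],
  "grip": [0, 0, 0, 0, 0]
}}

```text
time_s: 5.9
tcp_pos: [0.4543, -0.2805, 0.2614]
ee_rot: [[-0.195, -0.981, -0.008], [-0.981, 0.195, 0.004], [-0.002, 0.008, -1.0]]
wrist_force: [1.5, -0.3, -0.7]
gripper_width: 0.004
gripper_force: 0.0
```

>>> {"name": "step_arm", "arguments": {
  "linear": [
    [-60, 10, 0],
    [-60, 10, 0],
    [-60, 10, 0],
    [-60, 10, 0],
    [-60, 10, 0],
    [-60, 10, 0],
    [-60, 10, 0],
    [-60, 10, 0],
    [-60, 10, 0],
    [-60, 10, 0]
  ],
  "delta_rot": [
    [0, 0, 0],
    [0, 0, 0],
    [0, 0, 0],
    [0, 0, 0],
    [0, 0, 0],
    [0, 0, 0],
    [0, 0, 0],
    [0, 0, 0],
    [0, 0, 0],
    [0, 0, 0]
  ],
  "grip": [0, 0, 87, 87, 87, 87, 87, 87, 87, 87]
}}

```text
time_s: 7.15
tcp_pos: [0.4732, 0.3273, 0.2605]
ee_rot: [[-0.195, -0.981, -0.005], [-0.981, 0.195, -0.004], [0.005, 0.004, -1.0]]
wrist_force: [0.4, -1.3, -0.1]
gripper_width: 0.833
gripper_force: 0.0
```

>>> {"name": "step_arm", "arguments": {
  "linear": [
    [0, 0, 0],
    [0, 0, 0]
  ],
  "delta_rot": [
    [0, 0, 0],
    [0, 0, 0]
  ],
  "grip": [87, 87]
}}

```text
time_s: 7.4
tcp_pos: [0.4739, 0.3255, 0.2606]
ee_rot: [[-0.194, -0.981, -0.004], [-0.981, 0.194, -0.003], [0.004, 0.004, -1.0]]
wrist_force: [0.3, -0.5, -0.4]
gripper_width: 0.976
gripper_force: 0.0
```

```bash
python3 - <<'E'
from h import *
st()
C={n:capture(n) for n in("scene","top")}
P={n:landmark_of(n,"lever_pad") for n in C}
for n in P: print(n,[(round(r["score"],2),np.round(r["point"],1).tolist()) for r in P[n]])
for n in C:
  for l in("frame_a",):
    print(n,l,[(round(r["score"],2),np.round(r["point"],1).tolist()) for r in landmark_of(n,l)])
a=C["top"]["img"][150:310,280:550,::-1];b=C["scene"]["img"][190:330,85:440,::-1]
cv2.imwrite("pics/2.png",np.vstack([cv2.resize(a,(480,284),interpolation=3),cv2.resize(b,(710,280),interpolation=3)[:,:480]])if 0 else cv2.resize(b,(800,315),interpolation=3))
E
```

```text
t 7.4 press mm [-175.3  369.7  260.6] closing deg 168.79 tilt [-0.0043 -0.0034] F [ 0.3 -0.5 -0.4] w 84.92040433791743 0.0
scene [(0.71, [170.2, 226.5]), (0.51, [298.4, 270.5])]
top [(0.78, [487.4, 271.6]), (0.32, [343.8, 216.8])]
scene frame_a [(0.82, [271.2, 283.0]), (0.75, [401.0, 249.1]), (0.71, [237.2, 279.4]), (0.56, [194.6, 209.7]), (0.53, [262.1, 238.4])]
top frame_a [(0.91, [472.1, 386.6]), (0.74, [194.8, 262.8]), (0.74, [396.7, 228.0]), (0.59, [360.3, 224.3])]
```

View pics/2.png

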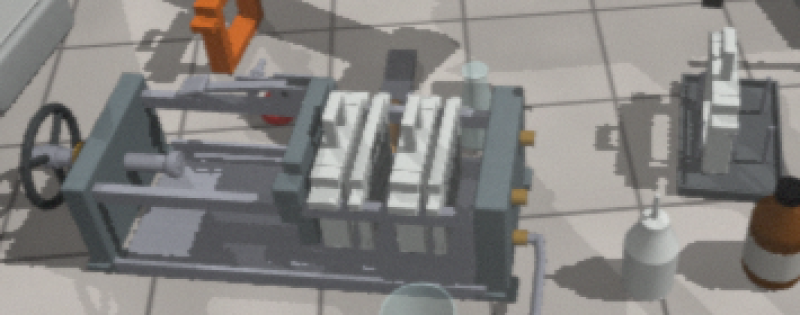

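>>> {"name": "step_arm", "arguments": {
  "linear": [
    [-30, 0, 0],
    [0, 0, 0],
    [0, 0, 40],
    [0, 0, 40],
    [0, 0, 30],
    [0, 0, 12],
    [0, 0, 0],
    [0, 0, 0]
  ],
  "delta_rot": [
    [0, 0, 0],
    [0, 0, 0],
    [0, 0, 0],
    [0, 0, 0],
    [0, 0, 0],
    [0, 0, 0],
    [0, 0, 0],
    [0, 0, 0]
  ],
  "grip": [87, 87, 87, 87, 87, 87, 87, 87]
}}

```text
time_s: 8.7
tcp_pos: [0.4819, 0.3563, 0.1422]
ee_rot: [[-0.195, -0.981, 0.002], [-0.981, 0.195, 0.002], [-0.002, -0.002, -1.0]]
wrist_force: [-0.5, 0.6, 0.8]
gripper_width: 0.999
gripper_force: 0.0
```

```bash
python3 - <<'E'
from h import *
st()
C={n:capture(n) for n in("scene","top")}
a=C["top"]["img"][215:315,130:255,::-1];b=C["scene"]["img"][170:290,360:460,::-1]
cv2.imwrite("pics/3.png",np.hstack([cv2.resize(a,(460,368),interpolation=3),cv2.resize(b,(307,368),interpolation=3)]))
E
```

```text
t 8.7 press mm [-173.5  401.4  142.2] closing deg 168.78 tilt [0.0022 0.0021] F [-0.5  0.6  0.8] w 86.90755619462314 0.0
```

View pics/3.png

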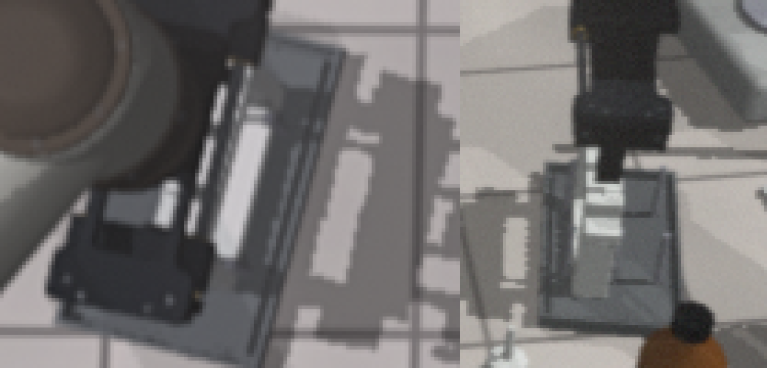

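>>> {"name": "step_arm", "arguments": {
  "linear": [
    [2, 0, 2],
    [0, 0, 1],
    [0, 0, 0],
    [0, 0, 0],
    [0, 0, 0],
    [0, 0, 0]
  ],
  "delta_rot": [
    [0, 0, 0],
    [0, 0, 0],
    [0, 0, 0],
    [0, 0, 0],
    [0, 0, 0],
    [0, 0, 0]
  ],
  "grip": [87, 87, 30, 30, 30, 30]
}}

```text
time_s: 9.55
tcp_pos: [0.4807, 0.3538, 0.1376]
ee_rot: [[-0.195, -0.981, 0.0], [-0.981, 0.195, 0.0], [-0.0, -0.0, -1.0]]
wrist_force: [-1.0, -0.6, -0.5]
gripper_width: 0.632
gripper_force: 0.0
```

>>> {"name": "step_arm", "arguments": {
  "linear": [
    [0, 0, 0],
    [0, 0, 0],
    [0, 0, 0],
    [0, 0, 0]
  ],
  "delta_rot": [
    [0, 0, 0],
    [0, 0, 0],
    [0, 0, 0],
    [0, 0, 0]
  ],
  "grip": [30, 30, 30, 30]
}}

```text
time_s: 10.05
tcp_pos: [0.4806, 0.3537, 0.1375]
ee_rot: [[-0.195, -0.981, -0.0], [-0.981, 0.195, -0.0], [0.0, 0.0, -1.0]]
wrist_force: [-0.4, 0.4, 0.1]
gripper_width: 0.528
gripper_force: 29.9
```

>>> {"name": "step_arm", "arguments": {
  "linear": [
    [0, 0, -10],
    [0, 0, -20],
    [0, 0, -40],
    [0, 0, -50],
    [0, 0, -50],
    [0, 0, -5],
    [0, 0, 0],
    [0, 0, 0]
  ],
  "delta_rot": [
    [0, 0, 0],
    [0, 0, 0],
    [0, 0, 0],
    [0, 0, 0],
    [0, 0, 0],
    [0, 0, 0],
    [0, 0, 0],
    [0, 0, 0]
  ],
  "grip": [30, 30, 30, 30, 30, 30, 30, 30]
}}

```text
time_s: 11.05
tcp_pos: [0.4799, 0.3531, 0.3103]
ee_rot: [[-0.195, -0.981, -0.003], [-0.981, 0.195, -0.003], [0.004, 0.003, -1.0]]
wrist_force: [-0.4, -0.1, -2.8]
gripper_width: 0.523
gripper_force: 29.9
```

```bash
python3 - <<'E'
from h import *
st()
C={n:capture(n) for n in("scene","top")}
for n in C: cv2.imwrite(f"pics/{n}4.png",C[n]["img"][:,:,::-1])
T=lambda u,v:(C["top"],(290+u*270/800,145+v*160/474))
S=lambda u,v:(C["scene"],(85+u*.325,200+v*.325))
for nm,(c,uv),z in [("T plateA up",T(188,75),.14),("T plA lo",T(143,303),.14),("T pl mid",T(166,190),.155),("T face",T(136,42),.156),("T face lo",T(85,299),.156),("S pl -x",S(628,103),.155),("S pl +x",S(612,250),.14),("S face",S(672,90),.156),("S face+",S(652,250),.156)]:
    print(nm,np.round(1e3*pp(atz(c,uv,z)),1))
for l in ["plate_a","frame_b","frame_a"]:
  for n in C:
    print(l,n,[(round(r["score"],2),np.round(1e3*pp(atz(C[n],r["point"],.035)),0).tolist()) for r in landmark_of(n,l)])
t=cv2.imread("pics/top1.png")[145:275,300:430]; s=C["scene"]["img"][215:315,210:330,::-1]
cv2.imwrite("pics/4.png",np.hstack([cv2.resize(t,(400,400),interpolation=3),cv2.resize(s,(400,400),interpolation=3)]))
E
```

```text
t 11.05 press mm [-174.8  397.9  310.3] closing deg 168.76 tilt [-0.0034 -0.003 ] F [-0.4 -0.1 -2.8] w 45.536026872383914 29.940567684243433
T plateA up [ 82.5  88.3 140. ]
T plA lo [-86.5  87.6 140. ]
T pl mid [ -6.5  87.9 155. ]
T face [ 94.1 129.7 156. ]
T face lo [-94.3 128.4 156. ]
S pl -x [-67.1  93.7 155. ]
S pl +x [ 82.3 100.7 140. ]
S face [-85. 129. 156.]
S face+ [ 93.3 133.9 156. ]
plate_a scene [(0.94, [-6.0, 1.0, 35.0]), (0.8, [3.0, 84.0, 35.0]), (0.31, [-354.0, 430.0, 35.0])]
plate_a top [(0.85, [-4.0, -5.0, 35.0]), (0.75, [-2.0, 83.0, 35.0])]
frame_b scene [(0.95, [-284.0, -245.0, 35.0]), (0.94, [-360.0, 432.0, 35.0]), (0.76, [3.0, -42.0, 35.0]), (0.73, [-3.0, 52.0, 35.0]), (0.36, [-37.0, 582.0, 35.0])]
frame_b top [(0.82, [-0.0, -35.0, 35.0]), (0.81, [-163.0, 432.0, 35.0]), (0.73, [-178.0, 410.0, 35.0]), (0.65, [-1.0, 48.0, 35.0])]
frame_a scene [(0.95, [-284.0, -245.0, 35.0]), (0.94, [-360.0, 432.0, 35.0]), (0.76, [3.0, -42.0, 35.0]), (0.73, [-3.0, 52.0, 35.0]), (0.36, [-37.0, 582.0, 35.0])]
frame_a top [(0.82, [-0.0, -35.0, 35.0]), (0.81, [-163.0, 432.0, 35.0]), (0.73, [-178.0, 410.0, 35.0]), (0.65, [-1.0, 48.0, 35.0])]
```

View pics/4.png

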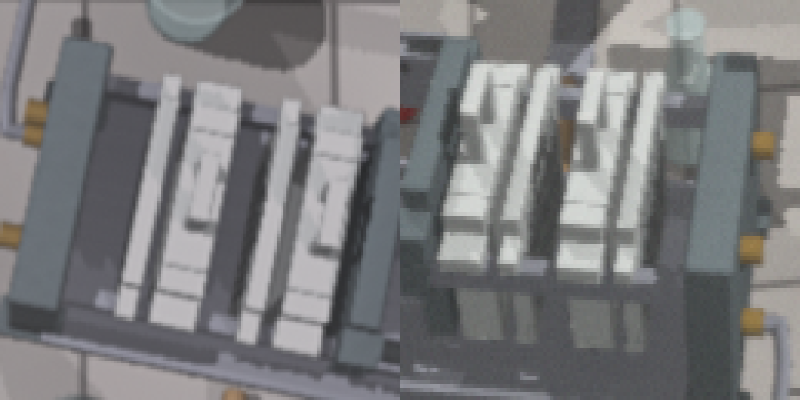

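>>> {"name": "step_arm", "arguments": {
  "linear": [
    [30, -18, 0],
    [48, -29, 0],
    [48, -29, 0],
    [48, -29, 0],
    [48, -29, 0],
    [41, -25, 0],
    [25, -16, 0],
    [0, 0, 0],
    [0, 0, 0]
  ],
  "delta_rot": [
    [0, 0, 0],
    [0, 0, 0],
    [0, 0, 0],
    [0, 0, 0],
    [0, 0, 0],
    [0, 0, 0],
    [0, 0, 0],
    [0, 0, 0],
    [0, 0, 0]
  ],
  "grip": [30, 30, 30, 30, 30, 30, 30, 30, 30]
}}

```text
time_s: 12.58
tcp_pos: [0.5961, 0.0375, 0.3124]
ee_rot: [[-0.195, -0.981, -0.0], [-0.981, 0.195, 0.0], [-0.0, 0.0, -1.0]]
wrist_force: [0.8, 0.8, -3.7]
gripper_width: 0.524
gripper_force: 29.9
```

```bash
python3 - <<'E'
from h import *
st()
C={n:capture(n) for n in("scene","top")}
for n in C: cv2.imwrite(f"pics/{n}5.png",C[n]["img"][:,:,::-1])
z=sense()["tcp_pos"][2]-.1275
for n in C:
    print(n,[(round(r["score"],2),np.round(1e3*pp(atz(C[n],r["point"],z)),0).tolist()) for r in landmark_of(n,"frame_a")])
t=C["top"]["img"][145:275,290:440,::-1]; s=C["scene"]["img"][180:310,210:360,::-1]
cv2.imwrite("pics/5.png",np.hstack([cv2.resize(t,(400,347),interpolation=3),cv2.resize(s,(400,347),interpolation=3)]))
E
```

```text
t 12.575 press mm [  0.4 110.7 312.4] closing deg 168.77 tilt [-0.0002  0.0003] F [ 0.8  0.8 -3.7] w 45.581570550340466 29.938460126190876
scene [(0.95, [-111.0, -170.0, 185.0]), (0.82, [2.0, 122.0, 185.0]), (0.78, [126.0, 85.0, 185.0]), (0.66, [126.0, 8.0, 185.0])]
top [(0.92, [-32.0, -16.0, 185.0]), (0.64, [-34.0, 54.0, 185.0]), (0.63, [-3.0, 110.0, 185.0]), (0.6, [-306.0, -224.0, 185.0])]
```

View pics/5.png

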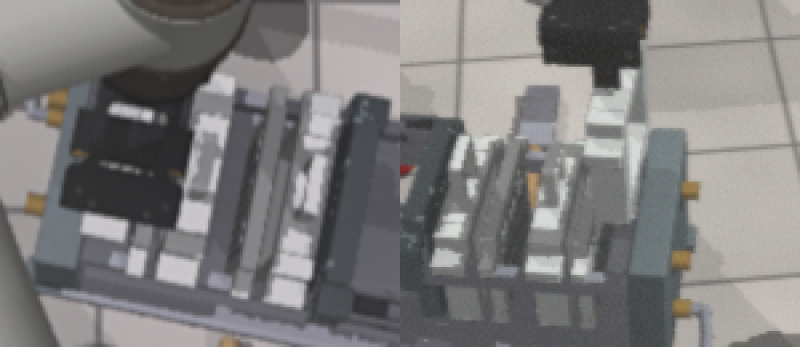

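```bash
python3 - <<'E'
from h import *
C={n:capture(n) for n in("scene","top")}
p=np.load("press.npy");c,s=np.cos(p[2]),np.sin(p[2])
def W(x,y,z): return np.array([c*x-s*y+p[0],s*x+c*y+p[1],z])
for n in C:
  for r in silhouettes(n,"frame_a"):
    m=r["mask"];ys,xs=np.nonzero(m);print(n,round(r["score"],2),r["point"],xs.min(),xs.max(),ys.min(),ys.max())
    if n=="scene" and 425-0>0 and 270<r["point"][0]<320:
        for y in range(ys.min(),ys.max()+1,2): print(y,np.nonzero(m[y])[0][[0,-1]],end=";")
        print()
z0=.185
for n in C:
  for nm,q in {"bot+x -y":(.066,-.016,0),"bot+x +y":(.066,.016,0),"top+x -y":(.066,-.016,.12),"top+x+y":(.066,.016,.12),"lugu -y":(.087,-.016,.09),"lugu +y":(.087,.016,.09),"bot-x+y":(-.066,.016,0),"top-x+y":(-.066,.016,.12),"lug- +y":(-.087,.016,.1)}.items():
    print(n,nm,np.round(proj(C[n],W(q[0],.1107+q[1],z0+q[2])),1))
# gray rows around lug in scene
g=cv2.cvtColor(C["scene"]["img"],cv2.COLOR_RGB2GRAY)
for y in range(206,262,5): print(y,g[y,274:310].tolist())
E
```

```text
scene 0.98 [233.0, 261.7] 221 248 231 300
scene 0.96 [266.7, 267.5] 257 279 232 302
scene 0.85 [291.6, 232.9] 280 303 194 263
194 [301 302];196 [300 303];198 [300 302];200 [301 302];202 [301 302];204 [300 302];206 [295 302];208 [294 302];210 [294 302];212 [293 302];214 [284 302];216 [283 302];218 [283 302];220 [282 302];222 [282 302];224 [281 302];226 [281 302];228 [281 302];230 [281 301];232 [280 301];234 [280 301];236 [280 301];238 [280 300];240 [281 300];242 [282 300];244 [282 300];246 [283 299];248 [283 299];250 [283 298];252 [283 298];254 [283 297];256 [283 297];258 [283 296];260 [283 296];262 [285 295];
scene 0.61 [184.5, 193.6] 169 201 164 222
top 0.96 [478.8, 390.2] 457 498 349 432
top 0.82 [364.8, 215.4] 348 377 173 252
top 0.79 [334.0, 228.0] 320 346 184 236
top 0.66 [402.1, 219.9] 385 417 180 260
scene bot+x -y [281.2 263.2]
scene bot+x +y [294.8 264.1]
scene top+x -y [277.9 225.6]
scene top+x+y [292.5 226.4]
scene lugu -y [277.3 242.2]
scene lugu +y [291.9 243. ]
scene bot-x+y [301.3 226. ]
scene top-x+y [299.7 188.6]
scene lug- +y [301.  189.8]
top bot+x -y [350.7 171.7]
[... 1703 characters left out ...]
 119, 123, 121, 118, 114, 116, 115, 117, 117, 117, 114, 116, 118, 116, 125, 148, 178, 202, 194, 153, 110, 93, 106, 114, 114, 115, 115, 112, 114, 117]
251 [114, 95, 99, 112, 114, 122, 131, 134, 119, 116, 117, 117, 117, 114, 117, 117, 117, 117, 115, 115, 121, 148, 164, 179, 161, 125, 98, 106, 111, 113, 115, 110, 115, 115, 113, 115]
256 [100, 104, 113, 115, 120, 117, 112, 116, 111, 113, 116, 118, 116, 116, 116, 116, 116, 117, 114, 117, 119, 140, 149, 140, 119, 96, 105, 114, 114, 114, 114, 115, 117, 112, 117, 116]
261 [104, 110, 116, 115, 115, 116, 115, 114, 104, 109, 114, 115, 112, 117, 116, 117, 116, 115, 116, 117, 117, 122, 144, 149, 121, 111, 114, 111, 113, 114, 115, 114, 115, 115, 118, 115]
```

>>> {"name": "step_arm", "arguments": {
  "linear": [
    [3, 0, 0],
    [0, 0, 10],
    [0, 0, 10],
    [0, 0, 5],
    [0, 0, 4],
    [0, 0, 4],
    [0, 0, 0]
  ],
  "delta_rot": [
    [0, 0, 0],
    [0, 0, 0],
    [0, 0, 0],
    [0, 0, 0],
    [0, 0, 0],
    [0, 0, 0],
    [0, 0, 0]
  ],
  "grip": [30, 30, 30, 30, 30, 30, 30]
}}

```text
time_s: 13.85
tcp_pos: [0.5955, 0.0342, 0.2792]
ee_rot: [[-0.195, -0.981, -0.001], [-0.981, 0.195, -0.0], [0.0, 0.001, -1.0]]
wrist_force: [-0.4, -0.8, -2.9]
gripper_width: 0.527
gripper_force: 29.9
```

>>> {"name": "step_arm", "arguments": {
  "linear": [
    [0, 0, 3],
    [0, 0, 3],
    [0, 0, 3],
    [0, 0, 0]
  ],
  "delta_rot": [
    [0, 0, 0],
    [0, 0, 0],
    [0, 0, 0],
    [0, 0, 0]
  ],
  "grip": [30, 30, 30, 30]
}}

```text
time_s: 14.35
tcp_pos: [0.5955, 0.0342, 0.2701]
ee_rot: [[-0.195, -0.981, -0.001], [-0.981, 0.195, -0.0], [0.0, 0.001, -1.0]]
wrist_force: [0.9, -0.4, -3.2]
gripper_width: 0.527
gripper_force: 29.9
```

>>> {"name": "step_arm", "arguments": {
  "linear": [
    [0, 0, 6],
    [0, 0, 6],
    [0, 0, 5],
    [0, 0, 5],
    [0, 0, 5],
    [0, 0, 0]
  ],
  "delta_rot": [
    [0, 0, 0],
    [0, 0, 0],
    [0, 0, 0],
    [0, 0, 0],
    [0, 0, 0],
    [0, 0, 0]
  ],
  "grip": [30, 30, 30, 30, 30, 30]
}}

```text
time_s: 15.1
tcp_pos: [0.5954, 0.0343, 0.2429]
ee_rot: [[-0.195, -0.981, -0.001], [-0.981, 0.195, -0.0], [0.0, 0.001, -1.0]]
wrist_force: [0.1, -0.4, -1.9]
gripper_width: 0.524
gripper_force: 29.9
```

>>> {"name": "step_arm", "arguments": {
  "linear": [
    [0, 0, 15],
    [0, 0, 15],
    [0, 0, 15],
    [0, 0, 15],
    [0, 0, 10],
    [0, 0, 5],
    [0, 0, 0]
  ],
  "delta_rot": [
    [0, 0, 0],
    [0, 0, 0],
    [0, 0, 0],
    [0, 0, 0],
    [0, 0, 0],
    [0, 0, 0],
    [0, 0, 0]
  ],
  "grip": [30, 30, 30, 30, 30, 30, 30]
}}

```text
time_s: 15.98
tcp_pos: [0.5956, 0.0342, 0.1682]
ee_rot: [[-0.195, -0.981, -0.001], [-0.981, 0.195, -0.0], [0.0, 0.001, -1.0]]
wrist_force: [0.0, -0.6, -3.9]
gripper_width: 0.522
gripper_force: 29.9
```

>>> {"name": "step_arm", "arguments": {
  "linear": [
    [0, 0, 2],
    [0, 0, 1],
    [0, 0, 1],
    [0, 0, 0]
  ],
  "delta_rot": [
    [0, 0, 0],
    [0, 0, 0],
    [0, 0, 0],
    [0, 0, 0]
  ],
  "grip": [30, 30, 30, 30]
}}

```text
time_s: 16.48
tcp_pos: [0.5958, 0.0342, 0.1647]
ee_rot: [[-0.195, -0.981, 0.0], [-0.981, 0.195, -0.0], [-0.0, -0.0, -1.0]]
wrist_force: [0.1, -2.1, -1.4]
gripper_width: 0.527
gripper_force: 29.9
```

>>> {"name": "step_arm", "arguments": {
  "linear": [
    [0, 0, 1],
    [0, 0, 1],
    [0, 0, 0]
  ],
  "delta_rot": [
    [0, 0, 0],
    [0, 0, 0],
    [0, 0, 0]
  ],
  "grip": [30, 30, 30]
}}

```text
time_s: 16.85
tcp_pos: [0.5956, 0.0342, 0.1625]
ee_rot: [[-0.195, -0.981, -0.0], [-0.981, 0.195, -0.0], [0.0, 0.0, -1.0]]
wrist_force: [-0.3, -2.0, -2.1]
gripper_width: 0.525
gripper_force: 29.9
```

>>> {"name": "step_arm", "arguments": {
  "linear": [
    [0, 0, 1],
    [0, 0, 1],
    [0, 0, 0]
  ],
  "delta_rot": [
    [0, 0, 0],
    [0, 0, 0],
    [0, 0, 0]
  ],
  "grip": [30, 30, 30]
}}

```text
time_s: 17.23
tcp_pos: [0.5957, 0.0342, 0.1625]
ee_rot: [[-0.194, -0.981, 0.001], [-0.981, 0.194, -0.0], [0.0, -0.001, -1.0]]
wrist_force: [-4.2, -1.1, 7.1]
gripper_width: 0.529
gripper_force: 29.9
```

>>> {"name": "step_arm", "arguments": {
  "linear": [
    [0, 0, -1.5],
    [0, 0, 0],
    [0, 0, 0],
    [0, 0, 0],
    [0, 0, -20],
    [0, 0, -40],
    [0, 0, -40],
    [0, 0, 0]
  ],
  "delta_rot": [
    [0, 0, 0],
    [0, 0, 0],
    [0, 0, 0],
    [0, 0, 0],
    [0, 0, 0],
    [0, 0, 0],
    [0, 0, 0],
    [0, 0, 0]
  ],
  "grip": [30, 65, 65, 65, 65, 65, 65, 65]
}}

```text
time_s: 18.23
tcp_pos: [0.5978, 0.0347, 0.2662]
ee_rot: [[-0.194, -0.981, 0.009], [-0.981, 0.194, 0.002], [-0.004, -0.008, -1.0]]
wrist_force: [0.0, -0.1, -0.5]
gripper_width: 0.747
gripper_force: 0.0
```

```bash
python3 - <<'E'
from h import *
st()
C={n:capture(n) for n in("scene","top")}
for n in C:
  cv2.imwrite(f"pics/{n}6.png",C[n]["img"][:,:,::-1])
  for l in("frame_a","push_point","plate_a"):
    print(n,l,[(round(r["score"],2),np.round(1e3*pp(atz(C[n],r["point"],.15 if l=="push_point" else .035)),0).tolist()) for r in landmark_of(n,l)])
E
```

```text
t 18.225 press mm [  2.6 108.3 266.2] closing deg 168.79 tilt [0.0087 0.0018] F [ 0.  -0.1 -0.5] w 65.02691111876176 0.0
scene frame_a [(0.89, [-282.0, -243.0, 35.0]), (0.86, [-2.0, 113.0, 35.0]), (0.65, [-3.0, 58.0, 35.0]), (0.58, [-1.0, -38.0, 35.0]), (0.26, [-36.0, 118.0, 35.0])]
scene push_point [(0.77, [4.0, -79.0, 150.0])]
scene plate_a [(0.7, [7.0, 2.0, 35.0]), (0.62, [-3.0, 84.0, 35.0])]
top frame_a [(0.75, [-310.0, -264.0, 35.0]), (0.71, [-4.0, 50.0, 35.0]), (0.57, [6.0, -41.0, 35.0]), (0.18, [-182.0, -161.0, 35.0])]
top push_point [(0.65, [6.0, -81.0, 150.0])]
top plate_a [(0.65, [3.0, -4.0, 35.0])]
```

>>> {"name": "step_arm", "arguments": {
  "linear": [
    [40, 0, 0],
    [50, 1, 0],
    [50, 1, 0],
    [50, 0, 0],
    [43, 0, 0],
    [0, 0, 0],
    [0, 0, 45],
    [0, 0, 45],
    [0, 0, 31],
    [0, 0, 0]
  ],
  "delta_rot": [
    [0, 0, 0],
    [0, 0, 0],
    [0, 0, 0],
    [0, 0, 0],
    [0, 0, 0],
    [0, 0, 0],
    [0, 0, 0],
    [0, 0, 0],
    [0, 0, 0],
    [0, 0, 0]
  ],
  "grip": [65, 0, 0, 0, 0, 0, 0, 0, 0, 0]
}}

```text
time_s: 19.88
tcp_pos: [0.5467, -0.1929, 0.1383]
ee_rot: [[-0.194, -0.981, -0.007], [-0.981, 0.194, 0.001], [0.0, 0.007, -1.0]]
wrist_force: [0.4, -0.5, 0.4]
gripper_width: 0.005
gripper_force: 0.0
```

>>> {"name": "step_arm", "arguments": {
  "linear": [
    [-8, 0, 0],
    [-8, 0, 0],
    [-6, 0, 0],
    [-4, 0, 0],
    [0, 0, 0]
  ],
  "delta_rot": [
    [0, 0, 0],
    [0, 0, 0],
    [0, 0, 0],
    [0, 0, 0],
    [0, 0, 0]
  ],
  "grip": [0, 0, 0, 0, 0]
}}

```text
time_s: 20.5
tcp_pos: [0.5535, -0.1681, 0.1413]
ee_rot: [[-0.194, -0.981, 0.0], [-0.981, 0.194, -0.0], [-0.0, -0.0, -1.0]]
wrist_force: [-0.5, 0.8, 0.3]
gripper_width: 0.005
gripper_force: 0.0
```

```bash
python3 -c "
from h import *
st()"
```

```text
t 20.5 press mm [ -1.6 -99.2 141.3] closing deg 168.8 tilt [ 0.0004 -0.    ] F [-0.5  0.8  0.3] w 0.40418492974927245 0.0
```

>>> {"name": "step_arm", "arguments": {
  "linear": [
    [-3, 0, -4],
    [-3, 0, 0],
    [-3, 0, 0],
    [-3, 0, 0],
    [-3, 0, 0],
    [-3, 0, 0],
    [0, 0, 0]
  ],
  "delta_rot": [
    [0, 0, 0],
    [0, 0, 0],
    [0, 0, 0],
    [0, 0, 0],
    [0, 0, 0],
    [0, 0, 0],
    [0, 0, 0]
  ],
  "grip": [0, 0, 0, 0, 0, 0, 0]
}}

```text
time_s: 21.38
tcp_pos: [0.557, -0.1505, 0.145]
ee_rot: [[-0.195, -0.981, 0.0], [-0.981, 0.195, 0.0], [-0.0, -0.0, -1.0]]
wrist_force: [-1.0, -1.3, 0.1]
gripper_width: 0.003
gripper_force: 0.5
```

>>> {"name": "step_arm", "arguments": {
  "linear": [
    [-4, 0, 0],
    [-4, 0, 0],
    [-4, 0, 0],
    [-4, 0, 0],
    [-4, 0, 0],
    [-4, 0, 0]
  ],
  "delta_rot": [
    [0, 0, 0],
    [0, 0, 0],
    [0, 0, 0],
    [0, 0, 0],
    [0, 0, 0],
    [0, 0, 0]
  ],
  "grip": [0, 0, 0, 0, 0, 0]
}}

```text
time_s: 22.12
tcp_pos: [0.5617, -0.127, 0.1451]
ee_rot: [[-0.195, -0.981, 0.0], [-0.981, 0.195, -0.0], [0.0, -0.0, -1.0]]
wrist_force: [0.1, -3.3, -0.1]
gripper_width: 0.003
gripper_force: 2.0
```

>>> {"name": "step_arm", "arguments": {
  "linear": [
    [-4, 0, 0],
    [-4, 0, 0],
    [-4, 0, 0],
    [-4, 0, 0],
    [-3, 0, 0],
    [-3, 0, 0]
  ],
  "delta_rot": [
    [0, 0, 0],
    [0, 0, 0],
    [0, 0, 0],
    [0, 0, 0],
    [0, 0, 0],
    [0, 0, 0]
  ],
  "grip": [0, 0, 0, 0, 0, 0]
}}

```text
time_s: 22.88
tcp_pos: [0.566, -0.1056, 0.145]
ee_rot: [[-0.195, -0.981, 0.0], [-0.981, 0.195, -0.0], [0.0, -0.0, -1.0]]
wrist_force: [1.0, -5.5, -0.9]
gripper_width: 0.007
gripper_force: 2.5
```

>>> {"name": "step_arm", "arguments": {
  "linear": [
    [-2, 0, 0],
    [-2, 0, 0],
    [-2, 0, 0],
    [-1, 0, 0],
    [0, 0, 0]
  ],
  "delta_rot": [
    [0, 0, 0],
    [0, 0, 0],
    [0, 0, 0],
    [0, 0, 0],
    [0, 0, 0]
  ],
  "grip": [0, 0, 0, 0, 0]
}}

```text
time_s: 23.5
tcp_pos: [0.5673, -0.0991, 0.1451]
ee_rot: [[-0.195, -0.981, -0.0], [-0.981, 0.195, -0.001], [0.001, -0.0, -1.0]]
wrist_force: [1.4, -5.7, -0.3]
gripper_width: 0.007
gripper_force: 2.8
```

>>> {"name": "step_arm", "arguments": {
  "linear": [
    [-1, 0, 0],
    [-1, 0, 0],
    [0, 0, 0]
  ],
  "delta_rot": [
    [0, 0, 0],
    [0, 0, 0],
    [0, 0, 0]
  ],
  "grip": [0, 0, 0]
}}

```text
time_s: 23.88
tcp_pos: [0.5673, -0.0991, 0.1451]
ee_rot: [[-0.195, -0.981, -0.001], [-0.981, 0.195, -0.003], [0.003, 0.001, -1.0]]
wrist_force: [0.7, -13.1, -0.9]
gripper_width: 0.007
gripper_force: 6.1
```

>>> {"name": "step_arm", "arguments": {
  "linear": [
    [-1, 0, 0],
    [-1, 0, 0],
    [0, 0, 0],
    [0, 0, 0]
  ],
  "delta_rot": [
    [0, 0, 0],
    [0, 0, 0],
    [0, 0, 0],
    [0, 0, 0]
  ],
  "grip": [0, 0, 0, 0]
}}

```text
time_s: 24.38
tcp_pos: [0.5672, -0.099, 0.1451]
ee_rot: [[-0.196, -0.981, -0.002], [-0.981, 0.196, -0.006], [0.006, 0.001, -1.0]]
wrist_force: [1.0, -19.5, -2.4]
gripper_width: 0.008
gripper_force: 9.3
```

```bash
python3 - <<'E'
from h import *
st()
C={n:capture(n) for n in("scene","top")}
for n in C:
  for l in("frame_a","push_point","plate_a"):
    print(n,l,[(round(r["score"],2),np.round(1e3*pp(atz(C[n],r["point"],.15 if l=="push_point" else .035)),0).tolist()) for r in landmark_of(n,l)])
t=C["top"]["img"][145:285,290:440,::-1]; s=C["scene"]["img"][200:310,210:340,::-1]
cv2.imwrite("pics/7.png",np.hstack([cv2.resize(t,(390,364),interpolation=3),cv2.resize(s,(410,364),interpolation=3)]))
E
```

```text
t 24.375 press mm [ -1.6 -28.8 145.1] closing deg 168.72 tilt [-0.0024 -0.0057] F [  1.  -19.5  -2.4] w 0.665928041705955 9.338368540629745
scene frame_a [(0.86, [3.0, 63.0, 35.0]), (0.83, [10.0, 18.0, 35.0]), (0.65, [-4.0, 110.0, 35.0]), (0.6, [-267.0, -252.0, 35.0])]
scene push_point [(0.91, [4.0, -21.0, 150.0])]
scene plate_a [(0.72, [-4.0, 91.0, 35.0]), (0.55, [2.0, 43.0, 35.0])]
top frame_a [(0.92, [-311.0, -265.0, 35.0]), (0.88, [5.0, 21.0, 35.0])]
top push_point [(0.77, [-1.0, -23.0, 150.0])]
top plate_a [(0.68, [-2.0, 15.0, 35.0]), (0.54, [3.0, 45.0, 35.0])]
```

View pics/7.png

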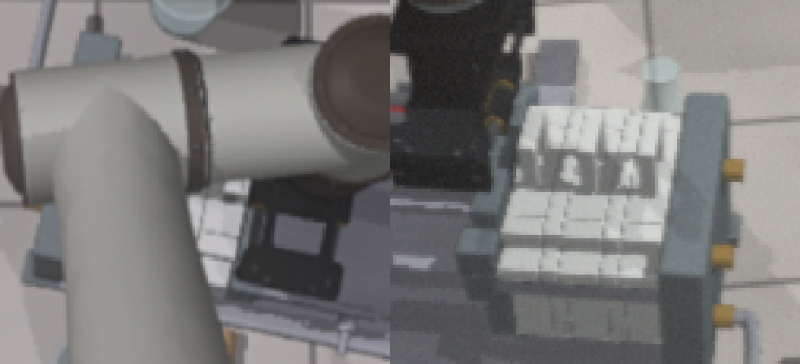

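```bash
python3 - <<'E'
from h import *
c=capture("scene");cv2.imwrite("pics/scene8.png",c["img"][:,:,::-1])
p=np.load("press.npy");a,b=np.cos(p[2]),np.sin(p[2])
W=lambda x,y,z:np.array([a*x-b*y+p[0],b*x+a*y+p[1],z])
old=cv2.imread("pics/scene1.png")
for x in(-.085,-.06,-.03,.0,.03,.06,.085):
    z=.155 if abs(x)<.066 else .138
    L=[]
    for im in (c["img"][:,:,::-1],old):
        g=im.max(2).astype(np.float32)
        ys=np.arange(-.03,.165,.004)
        q=np.array([proj(c,W(x,y,z)) for y in ys],np.float32)
        L.append(cv2.remap(g,q[:,0].reshape(1,-1),q[:,1].reshape(1,-1),cv2.INTER_LINEAR)[0].astype(int).tolist())
    print(x);print([int(round(v*1e3)) for v in ys]) if x==-.085 else 0
    for l in L:print(l)
E
```

```text
-0.085
[-30, -26, -22, -18, -14, -10, -6, -2, 2, 6, 10, 14, 18, 22, 26, 30, 34, 38, 42, 46, 50, 54, 58, 62, 66, 70, 74, 78, 82, 86, 90, 94, 98, 102, 106, 110, 114, 118, 122, 126, 130, 134, 138, 142, 146, 150, 154, 158, 162]
[54, 52, 53, 83, 115, 119, 112, 138, 156, 183, 190, 197, 205, 203, 195, 192, 188, 193, 198, 199, 197, 200, 195, 202, 211, 212, 210, 205, 185, 194, 192, 185, 187, 187, 193, 200, 204, 166, 158, 125, 122, 128, 127, 129, 130, 128, 130, 127, 114]
[200, 204, 201, 183, 144, 143, 175, 190, 191, 172, 161, 159, 158, 157, 161, 182, 187, 196, 184, 184, 184, 187, 195, 198, 194, 191, 189, 187, 201, 200, 167, 145, 141, 127, 139, 157, 168, 171, 173, 138, 119, 125, 125, 125, 123, 127, 123, 123, 109]
-0.06
[54, 53, 52, 52, 56, 101, 115, 119, 170, 192, 195, 190, 203, 212, 212, 213, 206, 190, 208, 200, 203, 213, 213, 199, 204, 211, 214, 211, 194, 207, 211, 210, 192, 211, 213, 206, 205, 212, 211, 196, 128, 128, 130, 128, 130, 129, 129, 129, 126]
[206, 208, 207, 197, 182, 168, 182, 201, 205, 186, 179, 141, 150, 142, 126, 132, 180, 204, 209, 194, 195, 205, 205, 207, 197, 184, 180, 191, 
[... 1790 characters left out ...]
]
[206, 205, 196, 148, 109, 113, 172, 187, 191, 164, 131, 93, 71, 65, 68, 65, 122, 200, 205, 206, 208, 206, 207, 206, 178, 120, 113, 167, 186, 188, 171, 122, 89, 67, 66, 86, 99, 101, 99, 100, 106, 126, 126, 127, 125, 126, 124, 126, 119]
0.085
[101, 79, 69, 69, 69, 71, 73, 75, 98, 164, 177, 181, 181, 184, 183, 185, 185, 170, 179, 180, 178, 178, 184, 183, 187, 187, 183, 185, 153, 170, 175, 184, 180, 192, 195, 198, 181, 130, 125, 106, 78, 81, 79, 81, 78, 78, 81, 84, 93]
[190, 187, 185, 147, 111, 95, 164, 184, 188, 165, 141, 140, 139, 140, 136, 97, 119, 189, 192, 186, 184, 185, 185, 183, 166, 106, 95, 173, 187, 186, 163, 144, 145, 145, 114, 88, 90, 87, 92, 85, 76, 75, 75, 75, 75, 74, 77, 80, 90]
```

The gray profile across the pack runs white from about y=5 to y=129 mm. That is the full 124 mm pack, with only hairline seams and no gap at the fixed head. I'll firm the push slightly and hand in.

>>> {"name": "step_arm", "arguments": {
  "linear": [
    [-1, 0, 0],
    [0, 0, 0],
    [0, 0, 0],
    [0, 0, 0]
  ],
  "delta_rot": [
    [0, 0, 0],
    [0, 0, 0],
    [0, 0, 0],
    [0, 0, 0]
  ],
  "grip": [0, 0, 0, 0]
}}

```text
time_s: 25.32
tcp_pos: [0.5672, -0.099, 0.1452]
ee_rot: [[-0.196, -0.981, -0.003], [-0.981, 0.196, -0.007], [0.007, 0.002, -1.0]]
wrist_force: [1.8, -22.1, -2.3]
gripper_width: 0.003
gripper_force: 11.0
```

```bash
python3 -c "
from h import *
st();print(finish_job())"
```

```text
t 25.325 press mm [ -1.6 -28.7 145.2] closing deg 168.71 tilt [-0.003  -0.0071] F [  1.8 -22.1  -2.3] w 0.2906262240573045 10.966603942215443
the job is handed in; nothing more can be done
None
```

The job is handed in at 25 s: the lever is latched down, the washed frame hangs between the fixed head and plate_a, and the pack measures closed flush with the arm still holding the moving head shut at about 22 N; no verdict was returned.

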